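# Put the fallen bottle away in the drawer

## Robot

A 7-joint arm with a two-finger parallel gripper is mounted at the origin on the work surface. World frame = base frame: x ahead of the robot, y to its left, z up, the work surface at z = 0. Lengths are in m, angles in rad, forces in N, time in s.
With the tool pointing down it reaches from about 0.425 to 0.925 m from the base axis. Payload 6.8 kg.
Tool frame: the origin (TCP) lies midway between the tips of the shut fingers; the grasp point (between the pads) lies 19 mm behind it (r.grip_depth is the distance from the TCP to the grasp point, in m); z points along the fingers, y is the line along which they close (so a half turn about z gives the same grasp; the last joint's range is limited). The gripper opens to 85 mm and grips with 20 to 120 N. Pads are 22 mm wide; open, the fingers measure 114 mm over their backs; the gripper's body (76 mm by 85 mm) begins 54 mm behind the grasp point. The pads swing forward as they close: fully open they stand 13 mm farther back than shut.
Start: joints at [-1.392, 0.477, 0.022, 1.555, -0.011, 1.109, -0.083], TCP at [0.191, 0.647, 0.231] pointing down, gripper open.
Joint ranges: [-2.96, 2.96], [-0.34, 2.1], [-1.41, 1.46], [0.24, 2.44], [-1.37, 4.51], [0.17, 1.92], [-2.96, 2.96]. Speed limits (rad/s): [2.39, 2.39, 3.14, 3.14, 3.14, 3.14, 3.14].

## Interface

Orientations are given as a rotation vector (axis times angle).
In Python, from bench import telemetry, grab_frame, calibration, order, silhouettes, r gives the robot as it stands.
- The arm moves only by the tool apply_moves, never from a script. Its argument "moves" is a list of rows, each a list of 7 numbers: the turn, a rotation vector about the tool's x, y, z scaled (see below), then the shift along the tool's x, y, z scaled (see below), then the opening, from -1 (shut) to 1 (fully open). A call has exactly 8 rows; each row shifts and turns the commanded pose from where the row before left it, along the tool's axes as they then stand; what a row does not reach is not made up. The controller multiplies each number of a shift by 1000 mm and each number of a turn by 6 degrees. A row lasts 1/12 s, in which the tool goes at most 41.7 mm and 7.16 degrees, less where a joint would pass 70% of its speed; a pose out of reach is approached as far as the arm can. A call with a number of a shift or a turn outside -1 to 1 is refused whole. A call with a gripper value outside its range is refused whole. The fingers move at their own pace and stop on an object; "grip_force" is the grip in N (left out, the last holds). Time passes only in rows, so rows that do not move let the fingers close, or fill a call up. It gives the time, the measured TCP pose, the force, the opening and the grip force at its end, in the units of the state.
- telemetry.get_obs(): the state, without advancing time (a new reading comes with each control period).
- grab_frame(name): name is "scene" or "top" or "wrist"; returns the picture (384x512x3 uint8, blue, green, red); there is no depth.
- calibration(name): a dict with "fx", "fy", "cx", "cy" (pixels), "world_from_camera" (4x4, takes a point from camera to world coordinates); the wrist camera has in their place "mount" (4x4, takes a point from camera to tool coordinates, whose origin is the TCP and whose axes are the flange's). Camera axes: x right, y down, z forward; pixel columns grow to the right and rows downward; lengths in m; the calibration is good to about 2 mm. The wrist camera is an equidistant fisheye: a pixel r from the principal point sees the ray r / f radians off the axis. A picture is of the moment at which its call begins: read the wrist's pose just before it. calibration takes no time and is no camera call.
- order.hand_in(): hands the job in; it is judged then, once.
Trained networks look in the newest picture that a camera, given by its name, has taken for a name from the list of things; names that differ only in an ending like _2 or _b are one class to them, and where a whole thing is asked for, a point or a joint stands for the part that bears it (a point fixed in the world has none). Each returns a list of dicts, best first, with "p" (0 to 1); they miss things now and then, are a little off and sometimes report something else, mostly with a low value. They report only what shows in the picture. A call takes as long as a camera call. They do not tell look-alikes from the thing itself.
- silhouettes(thing, camera): "mask" (384x512 bool, what is visible of it) and "extent" ([centre column, centre row, width, height] in pixels, round what is visible of it).
The state is a dict: "clock": time; "joints": joint angles; "qvel": joint speeds; "tau": joint torques, N m; "tcp_pos": TCP position; "orientation": TCP orientation; "contact_force": force on the tool from outside, world axes, zero at the start; "moment": the same for the moment, N m; "grip_width": finger opening in m; "gripper_force": force on a finger pad.
Only numpy, scipy, OpenCV 4.12 (cv2) and the standard library are available. Lean on these libraries where they do the work, as an engineer would, in place of code of your own. Each camera call takes 0.05 s, during which the arm holds its last target. There are 200 camera calls.

## Task

The square bottle has fallen over: stand it upright on its foot on the bench and let go of it, then take hold of it afresh and set it down gently, upright, in the empty compartment of the open drawer. The spatula lying across the drawer is in the way: move it onto the bench and leave it lying flat there, the same way up as now. Leave the drawer as far open as it is and do not disturb the pot in it or the tub and the dropper bottle on the bench.

Things in the scene. Friction and masses are not known exactly. Their poses are not given: they have to be found in the camera images.
- cabinet: Small pale-wood drawer unit on the bench, 240 deep (x) x 210 wide (y) x 118 mm high. Origin: centre of its underside; own -x is the front, where the drawer sticks out. It does not move.
- drawer: Its one drawer, open by 125 to 140 mm. Origin: on the drawer's floor (18 mm above the bench), mid-width, at the inner face of the front panel; +x runs back into the cabinet, z up. The open mouth runs from x=0 to the cabinet's face. Side walls 8 mm thick, tops 52 mm above the floor; front panel 15 mm thick, top 60 mm above the floor, its handle sticks out 39 mm more.
- compartment_a (a point): Point on the drawer's floor in the middle of the open part of one of its two compartments (drawer x=62, y=+43 mm), each 78 mm wide (along drawer y), parted by a divider 8 mm thick and 40 mm high. One of them holds the pot, the other is empty but for a thin dark mat.
- compartment_b (a point): The same point of the other compartment (drawer x=62, y=-43 mm).
- pot: Squat white lidded pot, diameter 60, 36 mm high, standing in one compartment (either one). Origin: centre of its underside. Leave it.
- spatula: Plaster spatula, 238 mm long, lying flat across the drawer's two side walls, over both compartments. Origin: middle of its flat underside, close to its centre of mass; z up. Own -y: square wooden handle 20 wide x 20 mm high, from y=-115 to y=+10 mm; own +y: steel blade 26 wide x 3 mm thick, to y=+123 mm. Best gripped across the handle near y=-10 mm.
- spatula_tip (a point): Point in the spatula's blade near its end: y=115 mm, 1.5 mm above the underside.
- bottle: White plastic bottle, square body 46 x 46 mm and 56 mm long, two paper labels, round black cap of diameter 36 mm, 20 mm long; 80 mm tall overall, about 0.16 kg. At the start it lies on one flat face on the bench. Origin: centre of its foot; own +x runs along its axis from foot to cap (body x=0..56, cap x=60..80 mm), y and z are normal to its flat sides.
- bottle_cap (a point): Centre of the bottle's cap, 70 mm from the foot along its axis; when the bottle stands, the cap is the place to grip from above to reach into the drawer.
- tub: White open plastic tub, diameter 84, 70 mm high, standing on the bench. Origin: centre of its underside. Leave it.
- dropper: Small white dropper bottle with an orange cap, diameter 36, 85 mm high, standing on the bench. Origin: centre of its underside. Leave it.
There are look-alikes about, which are no part of the job. Leave any pink look-alike of the pot alone. Leave any turquoise look-alike of the bottle alone.

How it is judged:
On the way:
1. the bottle stands upright on the bench, let go (angle between bottle's own x axis and vertical below 0.1 rad and height (world z) of bottle below 0.006 m and height (world z) of bottle_cap above 0.06 m and contact force between the fingers and bottle below 0.3 N and linear speed of bottle below 0.03 m/s), for 0.2 s.
At the end, for the whole second after the job is handed in: The bottle stands upright (within 0.1 rad), cap up, on the floor of the drawer compartment that does not hold the pot, in the open part of the drawer, at rest; the spatula lies flat on the bench, the same way up as at the start (within 0.15 rad, its underside within 8 mm of the bench), at rest (((y of pot in the frame of drawer below -0.02 m and y of bottle in the frame of drawer between 0.02 and 0.066 m) or (y of pot in the frame of drawer above 0.02 m and y of bottle in the frame of drawer between -0.066 and -0.02 m)) and x of bottle in the frame of drawer between 0.018 and 0.122 m and z of bottle in the frame of drawer between -0.005 and 0.006 m and angle between bottle's own x axis and vertical below 0.1 rad and height (world z) of bottle_cap above 0.07 m and linear speed of each of bottle, spatula below 0.02 m/s and angular speed of bottle below 0.2 rad/s and height (world z) of spatula below 0.008 m and height (world z) of spatula_tip between -0.003 and 0.012 m and angle between spatula's own z axis and vertical below 0.15 rad); the robot touches nothing.
It fails at once if the drawer is pushed or pulled more than 25 mm (distance of drawer from where it was at the start of the episode above 0.025 m).
It fails at once if the pot is moved more than 25 mm (distance of pot from where it was at the start of the episode above 0.025 m).
It fails at once if the tub or the dropper bottle is moved more than 30 mm (distance of any of tub, dropper from where it was at the start of the episode above 0.03 m).
It fails at once if the bottle is dropped (moves faster than 0.7 m/s while not held) (contact force between the fingers and bottle below 0.3 N and linear speed of bottle above 0.7 m/s).
It also fails if it takes over 67 s, if anything falls off the work surface, if the arm or the gripper's body presses on something with over 40 N, if the wrist force passes 120 N, or if a joint passes its speed limit or range.

## Working session

There is one attempt and no reset: what is moved stays moved. The work goes in short steps, Python scripts to look and compute and a tool call to move; the robot and the scene stay as the last step left them, time stands still between calls to the robot, and variables do not carry over. Pictures are saved under pics/ and viewed, at most 10 in all, crops included, and the job is handed in when it is done.

Besides the shell and the picture viewer there is one more tool, called after "Call:" by a JSON object that holds its "api" and its "payload", one argument or row to a line. apply_moves: Moves the arm, as the interface text tells. Its arguments: {"type":"object","properties":{"moves":{"type":"array"},"grip_force":{"type":"number"}},"required":["moves"]}

```bash
mkdir -p pics; ls; python3 - <<'E'
from bench import telemetry, grab_frame, calibration, silhouettes
import cv2,numpy as np
print(telemetry.get_obs())
a=grab_frame("scene");b=grab_frame("top")
cv2.imwrite("pics/a.png",np.vstack([a]));cv2.imwrite("pics/b.png",b)
for c in("scene","top"):
    print(c,{k:np.round(v,4).tolist() for k,v in calibration(c).items()})
    for t in("bottle","spatula","pot","drawer","tub","dropper","cabinet","bottle_cap"):
        print(c,t,[(round(d["p"],2),np.round(d["extent"]).tolist()) for d in silhouettes(t,c)[:4]])
print(telemetry.get_obs()["clock"])
E
```

```text
pics
{'clock': 0.0, 'joints': array([-1.39209346,  0.47781713,  0.02236322,  1.55644629, -0.01152182,
        1.10926379, -0.08306794]), 'qvel': array([-0.00119868, -0.00037976, -0.00032631,  0.00030698,  0.0008967 ,
        0.0002106 ,  0.00151309]), 'tau': array([ 2.38128911e-05, -5.96457803e+01,  1.60783600e+00, -2.81192708e+01,
        1.24084359e-02,  9.52425442e-03,  1.90153071e-05]), 'tcp_pos': array([0.19080618, 0.64686664, 0.23031691]), 'orientation': array([-4.48911332e-01, -3.10921851e+00,  2.82934103e-03]), 'contact_force': array([ 0.65130437, -0.14822972,  0.40148976]), 'moment': array([-0.0011494 , -0.01759655, -0.03417523]), 'gripper_force': 0.0, 'grip_width': 0.08578786348221579}
scene {'fx': 478.1416, 'fy': 478.1416, 'cx': 253.8918, 'cy': 188.3019, 'world_from_camera': [[-0.4901, 0.6478, -0.5832, 1.323], [0.8717, 0.364, -0.3281, 0.395], [-0.0003, -0.6692, -0.7431, 1.0434], [0.0, 0.0, 0.0, 1.0]]}
scene bottle [(0.76, [146.0, 124.0, 21.0, 31.0]), (0.72, [212.0, 173.0, 27.0, 19.0])]
scene spatula [(0.66, [350.0, 222.0, 41.0, 71.0])]
scene pot [(0.83, [298.0, 270.0, 28.0
[... 494 characters left out ...]
23], [-0.0059, -0.2215, -0.9751, 1.3148], [0.0, 0.0, 0.0, 1.0]]}
top bottle [(0.82, [389.0, 229.0, 28.0, 23.0]), (0.6, [297.0, 210.0, 25.0, 20.0])]
top spatula [(0.58, [166.0, 218.0, 9.0, 70.0])]
top pot [(0.78, [189.0, 168.0, 19.0, 19.0]), (0.44, [174.0, 203.0, 7.0, 17.0]), (0.31, [314.0, 146.0, 11.0, 17.0])]
top drawer [(0.71, [168.0, 205.0, 15.0, 19.0]), (0.6, [176.0, 213.0, 62.0, 65.0])]
top tub [(0.97, [246.0, 155.0, 21.0, 26.0]), (0.5, [297.0, 210.0, 24.0, 17.0])]
top dropper [(0.66, [314.0, 150.0, 8.0, 18.0]), (0.27, [296.0, 211.0, 23.0, 17.0])]
top cabinet [(0.67, [132.0, 215.0, 136.0, 69.0])]
top bottle_cap [(0.78, [393.0, 230.0, 28.0, 20.0]), (0.73, [298.0, 209.0, 22.0, 17.0])]
0.9
```

```bash
python3 - <<'E'
import cv2,numpy as np
a=cv2.imread("pics/a.png");b=cv2.imread("pics/b.png")
cv2.imwrite("pics/c1.png",cv2.resize(a[90:330,100:420],None,fx=2.5,fy=2.5,interpolation=cv2.INTER_CUBIC))
cv2.imwrite("pics/c2.png",cv2.resize(b[110:290,90:420],None,fx=2.4,fy=2.4,interpolation=cv2.INTER_CUBIC))
E
```

```text
(no output)
```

View pics/c1.png

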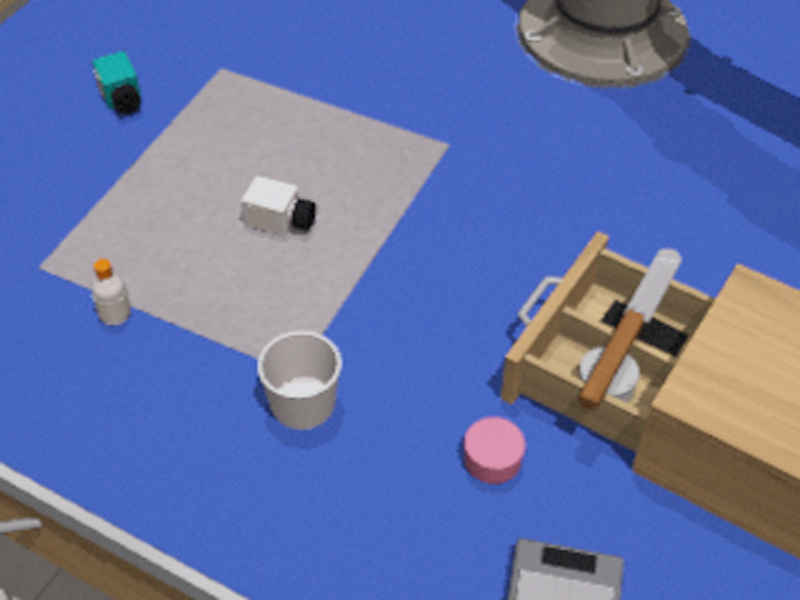

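View pics/c2.png

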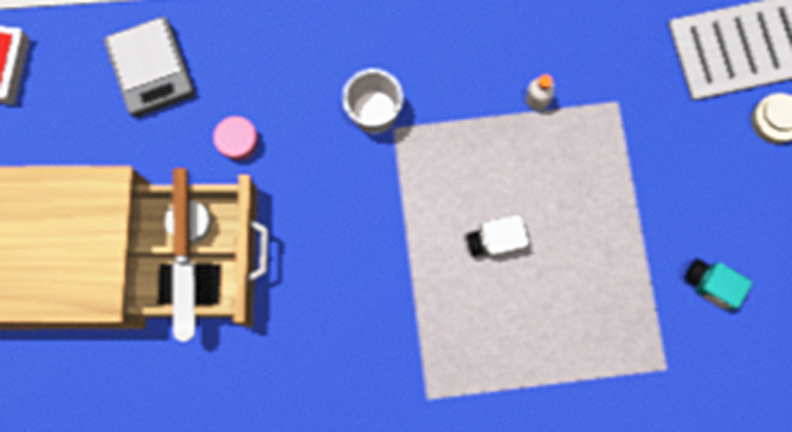

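The white bottle lies at scene (212,173) / top (297,210). The turquoise one at scene (146,124) / top (389,229) is the look-alike. The pot is in the compartment farther from the robot, under the spatula's handle, at scene (344,239). The pink one at scene (298,270) / top (189,168) is its look-alike. The crops above confirm this by colour. Next I fit the poses.

```bash
cat > h.py <<'E'
import cv2,numpy as np
from bench import calibration
from scipy.optimize import minimize
from scipy.spatial.transform import Rotation as R
C={c:calibration(c) for c in("scene","top")}
def proj(P,c):
    k=C[c];T=np.linalg.inv(k["world_from_camera"]);q=np.atleast_2d(P)@T[:3,:3].T+T[:3,3]
    return np.c_[k["fx"]*q[:,0]/q[:,2]+k["cx"],k["fy"]*q[:,1]/q[:,2]+k["cy"]]
def unproj(uv,z,c):
    k=C[c];T=np.array(k["world_from_camera"]);d=T[:3,:3]@[(uv[0]-k["cx"])/k["fx"],(uv[1]-k["cy"])/k["fy"],1]
    return T[:3,3]+d*(z-T[2,3])/d[2]
S=4
def render(hulls,c):
    m=np.zeros((384*S,512*S),np.uint8)
    for h in hulls:
        p=cv2.convexHull(((proj(h,c)+.5)*S-.5).astype(np.float32));cv2.fillConvexPoly(m,np.round(p).astype(int),255)
    return cv2.resize(m,(512,384),interpolation=cv2.INTER_AREA)/255.
def box(x0,x1,y0,y1,z0,z1):return np.array([[x,y,z] for x in(x0,x1) for y in(y0,y1) for z in(z0,z1)])
def place(h,x,y,z,yaw):return h@R.from_euler("z",yaw).as_matrix().T+[x,y,z]
def fit(parts,z,masks,p0,n=3):
    f=lambda p:sum(np.abs(render([place(h,p[0],p[1],z,p[2]) for h in parts],c)-m).sum() for c,m in masks.items())
    best=None
    for i in range(n):
        s=minimize(f,p0 if best is None else best.x,method="Nelder-Mead",options=dict(initial_simplex=np.array([p0 if best is None else best.x]*4)+np.vstack([np.zeros(3),np.diag([.012,.012,.12/(i+1)])]),xatol=1e-4,fatol=.05))
        if best is None or s.fun<best.fun:best=s
    return best.x,best.fun
a=np.linspace(0,2*np.pi,24)
BOT=[box(0,.056,-.023,.023,-.023,.023),np.array([[x,.018*np.cos(t),.018*np.sin(t)] for x in(.056,.08) for t in a])]
E
python3 - <<'E'
from h import *
from bench import silhouettes
a=cv2.imread("pics/a.png");b=cv2.imread("pics/b.png")
for n,t,s in(("bottle t",(297,210),(212,173)),("drop",(314,150),(144,209)),("tub",(246,155),(219,244)),("pink",(189,168),(298,270))):
    print(n,unproj(t,.02,"top").round(3),unproj(s,.02,"scene").round(3))
# top crop pixels: u=90+px/2.4, v=110+py/2.4 ; scene: 100+px/2.5, 90+py/2.5
T=lambda p:(90+p[0]/2.4,110+p[1]/2.4);Sc=lambda p:(100+p[0]/2.5,90+p[1]/2.5)
print("front panel top outer/mid corners", unproj(T((243,177)),.078,"top").round(3),unproj(T((246,324)),.078,"top").round(3), unproj(Sc((602,236)),.078,"scene").round(3),unproj(Sc((512,358)),.078,"scene").round(3))
print("cab face top", unproj(T((132,167)),.118,"top").round(3),unproj(T((126,325)),.118,"top").round(3),unproj(Sc((738,268)),.118,"scene").round(3),unproj(Sc((650,400)),.118,"scene").round(3))
print("spat handle end/tip", unproj(T((180,172)),.09,"top").round(3),unproj(T((184,338)),.072,"top").round(3),unproj(Sc((593,396)),.09,"scene").round(3),unproj(Sc((672,252)),.072,"scene").round(3))
print("pot lid", unproj(T((187,220)),.054,"top").round(3),unproj(Sc((610,370)),.054,"scene").round(3))
M={}
for c,q in(("scene",(212,173)),("top",(297,210))):
    d=min(silhouettes("bottle",c),key=lambda d:np.hypot(d["extent"][0]-q[0],d["extent"][1]-q[1]));M[c]=d["mask"]*1.
x0=unproj((300,210),.023,"top")
for z in (.023,):print("bottle fit",fit(BOT,z,M,[x0[0],x0[1]-.03,1.6]),[m.sum() for m in M.values()])
SP=[box(-.01,.01,-.115,.01,0,.02),box(-.013,.013,.01,.123,0,.003)]
M={c:silhouettes("spatula",c)[0]["mask"]*1. for c in C}
x0=unproj(T((182,258)),.08,"top");print("spat fit",fit(SP,.07,M,[x0[0],x0[1],3.1]),[m.sum() for m in M.values()])
E
```

```text
bottle t [ 0.526 -0.199  0.02 ] [ 0.527 -0.195  0.02 ]
drop [ 0.738 -0.28   0.02 ] [ 0.736 -0.285  0.02 ]
tub [ 0.737 -0.037  0.02 ] [ 0.735 -0.04   0.02 ]
pink [0.704 0.167 0.02 ] [0.705 0.174 0.02 ]
front panel top outer/mid corners [0.63  0.152 0.078] [0.426 0.155 0.078] [0.436 0.169 0.078] [0.635 0.154 0.078]
cab face top [0.645 0.294 0.118] [0.432 0.304 0.118] [0.446 0.317 0.118] [0.644 0.297 0.118]
spat handle end/tip [0.641 0.236 0.09 ] [0.414 0.24  0.072] [0.646 0.245 0.09 ] [0.415 0.243 0.072]
pot lid [0.58  0.236 0.054] [0.583 0.242 0.054]
bottle fit (array([ 0.52983365, -0.23703045,  1.61017357]), np.float64(184.25098039215686)) [np.float64(426.0), np.float64(304.0)]
spat fit (array([0.53000372, 0.23893049, 4.71819986]), np.float64(293.6980392156862)) [np.float64(713.0), np.float64(518.0)]
```

Call:
{"api": "apply_moves", "payload": {
  "moves": [
    [0, 0, -0.91, 0, 0, 0, 0.2],
    [0, 0, -0.91, 0, 0, 0, 0.2],
    [0, 0, -0.91, 0, 0, 0, 0.2],
    [0, 0, 0, -0.026, -0.03, 0, 0.2],
    [0, 0, 0, -0.026, -0.03, 0, 0.2],
    [0, 0, 0, -0.026, -0.03, 0, 0.2],
    [0, 0, 0, -0.026, -0.03, 0, 0.2],
    [0, 0, 0, -0.026, -0.03, 0, 0.2]
  ],
  "grip_force": 40
}}

```text
clock: 1.77
tcp_pos: [0.3219, 0.4958, 0.2315]
orientation: [0.001, 3.141, 0.001]
contact_force: [1.1, 0.2, -0.5]
grip_width: 0.0513
gripper_force: 0.0
```

Call:
{"api": "apply_moves", "payload": {
  "moves": [
    [0, 0, 0, -0.026, -0.03, 0, 0.2],
    [0, 0, 0, -0.026, -0.03, 0, 0.2],
    [0, 0, 0, -0.026, -0.03, 0, 0.2],
    [0, 0, 0, -0.026, -0.03, 0, 0.2],
    [0, 0, 0, -0.026, -0.03, 0, 0.2],
    [0, 0, 0, -0.026, -0.03, 0, 0.2],
    [0, 0, 0, -0.02, -0.025, 0, 0.2],
    [0, 0, 0, 0, 0, 0, 0.2]
  ]
}}

```text
clock: 2.43
tcp_pos: [0.5018, 0.2844, 0.2317]
orientation: [0.019, 3.139, -0.005]
contact_force: [-0.0, -2.1, 0.5]
grip_width: 0.0512
gripper_force: 0.0
```

```bash
cat >> h.py <<'E'
from bench import telemetry,grab_frame
def wshot(fn=None):
    o=telemetry.get_obs();W=calibration("wrist");im=grab_frame("wrist")
    T=np.eye(4);T[:3,:3]=R.from_rotvec(o["orientation"]).as_matrix();T[:3,3]=o["tcp_pos"]
    T=T@np.array(W["mount"])
    if fn:cv2.imwrite(fn,im)
    np.save("wT.npy",T);return im,T,W,o
def wproj(P,T,W):
    q=(np.atleast_2d(P)-T[:3,3])@T[:3,:3];r=np.hypot(q[:,0],q[:,1]);th=np.arctan2(r,q[:,2])
    return np.c_[W["fx"]*th*q[:,0]/r+W["cx"],W["fy"]*th*q[:,1]/r+W["cy"]]
def wun(uv,z,T,W):
    d=np.array([(uv[0]-W["cx"])/W["fx"],(uv[1]-W["cy"])/W["fy"]]);th=np.hypot(*d)
    v=T[:3,:3]@np.r_[d/th*np.sin(th),np.cos(th)];return T[:3,3]+v*(z-T[2,3])/v[2]
E
python3 - <<'E'
from h import *
im,T,W,o=wshot("pics/w1.png");print(W,o["tcp_pos"],o["orientation"],R.from_rotvec(o["orientation"]).as_matrix().round(3))
print(wproj([[.5325,.24,.09],[.495,.231,.018],[.58,.239,.054]],T,W))
E
```

```text
{'fx': 297.3186396354542, 'fy': 297.3186396354542, 'cx': 260.4961854019732, 'cy': 185.28158305820136, 'mount': array([[-8.14663285e-04, -9.58504198e-01, -2.85077250e-01,
         7.30041736e-02],
       [ 9.99999663e-01, -7.52365955e-04, -3.28041206e-04,
         6.65601276e-04],
       [ 9.99464557e-05, -2.85077422e-01,  9.58504488e-01,
        -1.43181020e-01],
       [ 0.00000000e+00,  0.00000000e+00,  0.00000000e+00,
         1.00000000e+00]])} [0.50177531 0.28435512 0.23169957] [ 0.01897977  3.13851129 -0.00480805] [[-1.     0.012  0.003]
 [ 0.012  1.    -0.003]
 [-0.003 -0.003 -1.   ]]
[[217.5600024  203.07771619]
 [217.03813622 154.11875841]
 [223.39274943 229.9377721 ]]
```

View pics/w1.png

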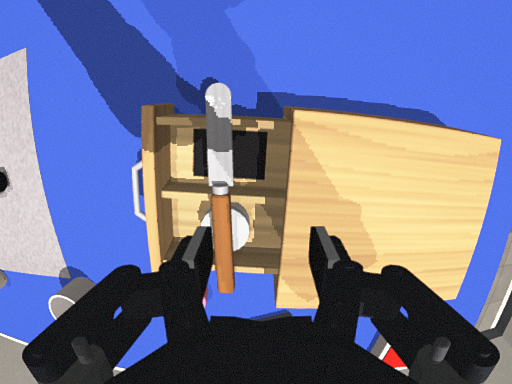

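The wrist view shows the spatula's handle end at (226,291), its ferrule at (220,187) and its blade tip at (217,84). The empty compartment's dark mat is at about (230,155), the pot lid at (232,230) and the cabinet edge from (293,108) to (277,306).

```bash
python3 - <<'E'
from h import *
T=np.load("wT.npy");W=calibration("wrist")
for n,p,z in(("hend",(226,291),.09),("ferr",(220,187),.08),("tip",(217,84),.072),("cab1",(293,108),.118),("cab2",(277,306),.118),("div l",(163,189),.058),("div r",(283,196),.058),("panel in top1",(157,107),.078),("panel in top2",(161,268),.078),("mat1",(194,130),.019),("mat2",(267,135),.019),("mat3",(266,180),.019),("mat4",(193,177),.019),("walltop outer1",(158,119),.07),("walltop outer r",(290,124),.07)):
    print(n,wun(p,z,T,W).round(4))
E
```

```text
hend [0.644  0.2419 0.09  ]
ferr [0.5183 0.242  0.08  ]
tip [0.4123 0.2418 0.072 ]
cab1 [0.4367 0.3133 0.118 ]
cab2 [0.6441 0.3009 0.118 ]
div l [0.5267 0.171  0.058 ]
div r [0.5365 0.3093 0.058 ]
panel in top1 [0.4323 0.179  0.078 ]
panel in top2 [0.6218 0.1611 0.078 ]
mat1 [0.4641 0.2039 0.019 ]
mat2 [0.4724 0.2925 0.019 ]
mat3 [0.5285 0.2908 0.019 ]
mat4 [0.5234 0.1988 0.019 ]
walltop outer1 [0.4453 0.1765 0.07  ]
walltop outer r [0.4548 0.3153 0.07  ]
```

Call:
{"api": "apply_moves", "payload": {
  "moves": [
    [0, 0, 0, -0.02, -0.021, 0.0, 0.2],
    [0, 0, 0, -0.02, -0.021, 0.0, 0.2],
    [0, 0, 0, 0, 0, 0.03, 0.2],
    [0, 0, 0, 0, 0, 0.03, 0.2],
    [0, 0, 0, 0, 0, 0.03, 0.2],
    [0, 0, 0, 0, 0, 0, 0.2],
    [0, 0, 0, 0, 0, 0, 0.2],
    [0, 0, 0, 0, 0, 0, 0.2]
  ]
}}

```text
clock: 3.15
tcp_pos: [0.537, 0.2514, 0.1428]
orientation: [-0.0, 3.14, 0.002]
contact_force: [-0.6, 0.9, 0.6]
grip_width: 0.0511
gripper_force: 0.0
```

Call:
{"api": "apply_moves", "payload": {
  "moves": [
    [0, 0, 0, -0.005, -0.0095, 0.01, 0.2],
    [0, 0, 0, 0, 0, 0.03, 0.2],
    [0, 0, 0, 0, 0, 0.0275, 0.2],
    [0, 0, 0, 0, 0, 0, 0.2],
    [0, 0, 0, 0, 0, 0, 0.2],
    [0, 0, 0, 0, 0, 0, -1],
    [0, 0, 0, 0, 0, 0, -1],
    [0, 0, 0, 0, 0, 0, -1]
  ]
}}

```text
clock: 3.82
tcp_pos: [0.543, 0.2412, 0.076]
orientation: [0.002, 3.138, 0.003]
contact_force: [-0.0, -0.3, 4.1]
grip_width: 0.0193
gripper_force: 40.7
```

Call:
{"api": "apply_moves", "payload": {
  "moves": [
    [0, 0, 0, 0, 0, 0, -1],
    [0, 0, 0, 0, 0, 0, -1],
    [0, 0, 0, 0, 0, 0, -1],
    [0, 0, 0, 0, 0, -0.01, -1],
    [0, 0, 0, 0, 0, -0.02, -1],
    [0, 0, 0, 0, 0, -0.02, -1],
    [0, 0, 0, 0, 0, -0.02, -1],
    [0, 0, 0, 0, 0, 0, -1]
  ]
}}

```text
clock: 4.48
tcp_pos: [0.544, 0.2418, 0.1488]
orientation: [0.002, 3.135, 0.006]
contact_force: [0.2, 1.0, -0.5]
grip_width: 0.0189
gripper_force: 40.2
```

Call:
{"api": "apply_moves", "payload": {
  "moves": [
    [0, 0, 0, 0, -0.02, 0, -1],
    [0, 0, 0, 0, -0.035, 0, -1],
    [0, 0, 0, 0, -0.035, 0, -1],
    [0, 0, 0, 0, -0.035, 0, -1],
    [0, 0, 0, 0, -0.035, 0, -1],
    [0, 0, 0, 0, -0.025, 0.01, -1],
    [0, 0, 0, 0, -0.012, 0.03, -1],
    [0, 0, 0, 0, 0, 0.03, -1]
  ]
}}

```text
clock: 5.15
tcp_pos: [0.5426, 0.0392, 0.0747]
orientation: [0.01, 3.137, -0.002]
contact_force: [-0.7, -0.4, -1.6]
grip_width: 0.0187
gripper_force: 40.2
```

Call:
{"api": "apply_moves", "payload": {
  "moves": [
    [0, 0, 0, 0, 0, 0.03, -1],
    [0, 0, 0, 0, 0, 0.02, -1],
    [0, 0, 0, 0, 0, 0.01, -1],
    [0, 0, 0, 0, 0, 0.005, -1],
    [0, 0, 0, 0, 0, 0.0, -1],
    [0, 0, 0, 0, 0, 0, -1],
    [0, 0, 0, 0, 0, 0, -1],
    [0, 0, 0, 0, 0, 0, -1]
  ]
}}

```text
clock: 5.82
tcp_pos: [0.5424, 0.0439, 0.0101]
orientation: [0.001, 3.139, 0.001]
contact_force: [-0.3, -0.6, -0.3]
grip_width: 0.0189
gripper_force: 40.2
```

Lower the last 4 mm, release, then rise.

Call:
{"api": "apply_moves", "payload": {
  "moves": [
    [0, 0, 0, 0, 0, 0.002, -1],
    [0, 0, 0, 0, 0, 0.002, -1],
    [0, 0, 0, 0, 0, 0, -1],
    [0, 0, 0, 0, 0, 0, 0.0],
    [0, 0, 0, 0, 0, 0, 0.0],
    [0, 0, 0, 0, 0, 0, 0.0],
    [0, 0, 0, 0, 0, 0, 0.0],
    [0, 0, 0, 0, 0, 0, 0.0]
  ]
}}

```text
clock: 6.48
tcp_pos: [0.5413, 0.0436, 0.0047]
orientation: [-0.001, -3.141, 0.0]
contact_force: [0.8, 0.1, 0.8]
grip_width: 0.0427
gripper_force: 0.0
```

Call:
{"api": "apply_moves", "payload": {
  "moves": [
    [0, 0, 0, 0, 0, -0.02, 0.0],
    [0, 0, 0, 0, 0, -0.04, 0.8],
    [0, 0, 0, 0, 0, -0.04, 0.8],
    [0, 0, 0, 0, -0.02, -0.04, 0.8],
    [0, 0, 0, 0, -0.04, -0.03, 0.8],
    [0, 0, 0, 0, -0.04, 0, 0.8],
    [0, 0, 0, 0, -0.04, 0, 0.8],
    [0, 0, 0, 0, 0, 0, 0.8]
  ]
}}

```text
clock: 7.15
tcp_pos: [0.5404, -0.0981, 0.1682]
orientation: [0.019, 3.14, -0.007]
contact_force: [-0.5, 0.9, -0.3]
grip_width: 0.0766
gripper_force: 0.0
```

```bash
python3 - <<'E'
from h import *
from bench import silhouettes
im,T,W,o=wshot("pics/w2.png");print(o["tcp_pos"],o["orientation"])
print([(d["p"],np.round(d["extent"],1)) for d in silhouettes("bottle","wrist")])
t=grab_frame("top");cv2.imwrite("pics/t2.png",t)
E
```

```text
[ 0.54044457 -0.09814805  0.16817923] [ 0.01908265  3.13974584 -0.00720071]
[(0.78, array([164.3, 165.6,  89.1,  57.1]))]
```

View pics/w2.png

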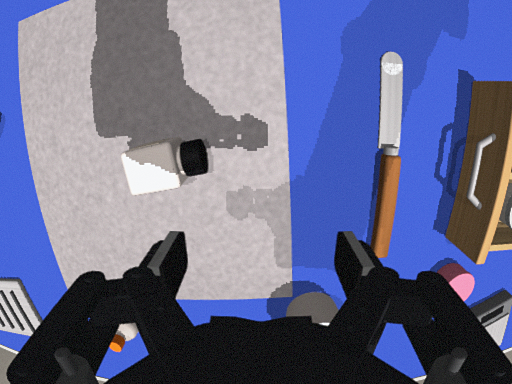

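The spatula lies flat on the bench, from (391,62) to (380,250). The white bottle's body is at about (152,168) and its black cap at (193,157). I fit the bottle in this view.

```bash
cat >> h.py <<'E'
def wfit(mask,T,W,p0):
    def f(p):
        m=np.zeros((384*S,512*S),np.uint8)
        for h in BOT:
            q=cv2.convexHull(((wproj(place(h,p[0],p[1],.023,p[2]),T,W)+.5)*S-.5).astype(np.float32));cv2.fillConvexPoly(m,np.round(q).astype(int),255)
        return np.abs(cv2.resize(m,(512,384),interpolation=cv2.INTER_AREA)/255.-mask).sum()
    x=np.array(p0,float)
    for i in range(3):
        s=minimize(f,x,method="Nelder-Mead",options=dict(initial_simplex=np.array([x]*4)+np.vstack([np.zeros(3),np.diag([.01,.01,.15])]),xatol=1e-4,fatol=.1));x=s.x
    return x,s.fun
E
python3 - <<'E'
from h import *
from bench import silhouettes
T=np.load("wT.npy");W=calibration("wrist")
m=silhouettes("bottle","wrist")[0]["mask"]*1.
print(m.sum(),wfit(m,T,W,[.53,-.237,1.6]))
for p,z in(((122,154),.046),((173,141),.046),((180,187),.046),((132,194),.046),((206,157),.023),((180,158),.023)):print(p,wun(p,z,T,W).round(4))
E
```

```text
3721.0 (array([ 0.53357186, -0.23381931,  1.72130388]), np.float64(206.30588235294115))
(122, 154) [ 0.5131 -0.2333  0.046 ]
(173, 141) [ 0.5029 -0.1786  0.046 ]
(180, 187) [ 0.5474 -0.1753  0.046 ]
(132, 194) [ 0.5542 -0.2276  0.046 ]
(206, 157) [ 0.5234 -0.1524  0.023 ]
(180, 158) [ 0.5237 -0.1796  0.023 ]
```

Call:
{"api": "apply_moves", "payload": {
  "moves": [
    [0, 0, 0.97, 0, 0, 0, 1],
    [0, 0, 0.97, 0, 0, 0, 1],
    [0, 0, 0.97, 0, 0, 0, 1],
    [0, 0, 0.97, 0, 0, 0, 1],
    [0, 0, 0.97, 0, 0, 0, 1],
    [0, 0, 0.97, 0, 0, 0, 1],
    [0, 0, 0.97, 0, 0, 0, 1],
    [0, 0, 0.97, 0, 0, 0, 1]
  ]
}}

```text
clock: 8.02
tcp_pos: [0.5413, -0.0861, 0.1667]
orientation: [-1.245, -2.883, -0.0]
contact_force: [0.1, -0.0, -0.1]
grip_width: 0.0857
gripper_force: 0.0
```

Call:
{"api": "apply_moves", "payload": {
  "moves": [
    [0, 0, 0.97, 0, 0, 0, 1],
    [0, 0, 0.97, 0, 0, 0, 1],
    [0, 0, 0.97, 0, 0, 0, 1],
    [0, 0, 0.97, 0, 0, 0, 1],
    [0, 0, 0.97, 0, 0, 0, 1],
    [0, 0, 0.97, 0, 0, 0, 1],
    [0, 0, 0, 0, 0, 0, 1],
    [0, 0, 0, 0, 0, 0, 1]
  ]
}}

```text
clock: 8.68
tcp_pos: [0.5413, -0.0867, 0.1667]
orientation: [-2.044, -2.385, 0.001]
contact_force: [0.8, 0.5, 0.5]
grip_width: 0.0853
gripper_force: 0.0
```

Call:
{"api": "apply_moves", "payload": {
  "moves": [
    [0, -0.973, 0, 0, 0, 0, 1],
    [0, -0.973, 0, 0, 0, 0, 1],
    [0, -0.973, 0, 0, 0, 0, 1],
    [0, -0.973, 0, 0, 0, 0, 1],
    [0, -0.973, 0, 0, 0, 0, 1],
    [0, -0.973, 0, 0, 0, 0, 1],
    [0, 0, 0, 0, 0, 0, 1],
    [0, 0, 0, 0, 0, 0, 1]
  ]
}}

```text
clock: 9.35
tcp_pos: [0.5413, -0.086, 0.1661]
orientation: [1.708, 1.997, -0.543]
contact_force: [0.0, -0.7, 0.1]
grip_width: 0.0855
gripper_force: 0.0
```

```bash
cat >> h.py <<'E'
def delta(tcp,Rt):
    "shift and turn (units) still to go, tool axes"
    o=telemetry.get_obs();Rn=R.from_rotvec(o["orientation"])
    return Rn.inv().apply(np.array(tcp)-o["tcp_pos"]).round(4),(np.degrees((Rn.inv()*R.from_matrix(Rt)).as_rotvec())/6).round(3),o["clock"]
E
cat > b.py <<'E'
from h import *
a=np.array([np.cos(1.722),np.sin(1.722),0]);foot=np.array([.5336,-.2338,0]);z=np.array([0,0,1.])
th=np.radians(35);zt=-np.cos(th)*z-np.sin(th)*a;yt=np.array([a[1],-a[0],0]);xt=np.cross(yt,zt)
Rt=np.c_[xt,yt,zt];G=foot+.036*a+.023*z+.014*zt
E
python3 - <<'E'
from b import *
print(Rt.round(3),G);print(delta(G-.1*zt,Rt));print(telemetry.get_obs()["joints"].round(2))
E
```

```text
[[-0.123  0.989  0.086]
 [ 0.81   0.151 -0.567]
 [-0.574  0.    -0.819]] [ 0.52938694 -0.20614919  0.01153187]
(array([-0.0071, -0.0298,  0.0937]), array([-0.013, -0.001,  0.045]), 9.35)
[-0.97  0.54  0.86  2.07  0.31  0.75 -0.26]
```

Call:
{"api": "apply_moves", "payload": {
  "moves": [
    [0, 0, 0.045, -0.007, -0.03, 0, 1],
    [0, 0, 0, 0, 0, 0.03, 1],
    [0, 0, 0, 0, 0, 0.03, 1],
    [0, 0, 0, 0, 0, 0.03, 1],
    [0, 0, 0, 0, 0, 0.02, 1],
    [0, 0, 0, 0, 0, 0, 1],
    [0, 0, 0, 0, 0, 0, 1],
    [0, 0, 0, 0, 0, 0, 1]
  ]
}}

```text
clock: 10.02
tcp_pos: [0.5222, -0.1615, 0.082]
orientation: [1.722, 1.984, -0.537]
contact_force: [0.1, 0.4, 0.6]
grip_width: 0.0853
gripper_force: 0.0
```

```bash
python3 - <<'E'
from b import *
print(delta(G,Rt));print(telemetry.get_obs()["joints"].round(2))
from bench import silhouettes
im,T,W,o=wshot("pics/w3.png")
d=silhouettes("bottle","wrist")
for q in d:print(q["p"],q["extent"],wfit(q["mask"]*1.,T,W,[foot[0],foot[1],1.722]),q["mask"].sum())
E
```

```text
(array([0.0033, 0.0005, 0.0837]), array([-0.014, -0.01 , -0.093]), 10.0167)
[-0.79  0.67  0.81  2.17  0.32  0.47 -0.25]
0.9 [262.0, 187.4, 68.3, 110.2] (array([ 0.53506219, -0.2348813 ,  1.73990408]), np.float64(272.30196078431374)) 6327
0.68 [187.1, 300.6, 40.2, 33.4] (array([ 39.3214235 , -54.02319643,  58.97848148]), np.float64(1026.1882352941177)) 1026
```

View pics/w3.png

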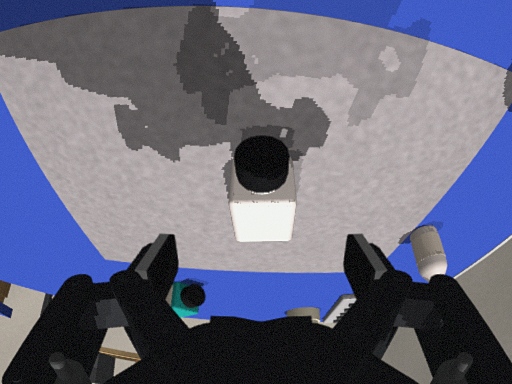

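The bottle sits centred between the fingers, with its body at (262,215), its cap at (262,163) and the turquoise one well away at (187,298). I go in and grip it.

Call:
{"api": "apply_moves", "payload": {
  "moves": [
    [0, 0, -0.2, 0.0033, 0.0005, 0.01, 1],
    [0, 0, 0, 0, 0, 0.025, 1],
    [0, 0, 0, 0, 0, 0.025, 1],
    [0, 0, 0, 0, 0, 0.015, 1],
    [0, 0, 0, 0, 0, 0.008, 1],
    [0, 0, 0, 0, 0, 0, 1],
    [0, 0, 0, 0, 0, 0, 1],
    [0, 0, 0, 0, 0, 0, 1]
  ]
}}

```text
clock: 10.78
tcp_pos: [0.5295, -0.2045, 0.0116]
orientation: [1.699, 2.005, -0.545]
contact_force: [0.6, -0.8, -0.3]
grip_width: 0.0856
gripper_force: 0.0
```

```bash
python3 - <<'E'
from b import *
print(delta(G,Rt));print(telemetry.get_obs()["joints"].round(2))
E
```

```text
(array([-0.0013, -0.0004,  0.001 ]), array([-0.006,  0.002,  0.133]), 10.7833)
[-0.65  0.83  0.74  2.16  0.32  0.29 -0.24]
```

Call:
{"api": "apply_moves", "payload": {
  "moves": [
    [0, 0, 0, 0, 0, 0, -1],
    [0, 0, 0, 0, 0, 0, -1],
    [0, 0, 0, 0, 0, 0, -1],
    [0, 0, 0, 0, 0, 0, -1],
    [0, 0, 0, 0, 0, 0, -1],
    [0, 0, 0, 0, 0, 0, -1],
    [0, 0, 0, 0, 0, 0, -1],
    [0, 0, 0, -0.006, 0, -0.008, -1]
  ],
  "grip_force": 40
}}

```text
clock: 11.45
tcp_pos: [0.5286, -0.2047, 0.0204]
orientation: [1.699, 2.007, -0.548]
contact_force: [0.0, -0.4, -2.1]
grip_width: 0.0457
gripper_force: 41.4
```

Call:
{"api": "apply_moves", "payload": {
  "moves": [
    [0, 0, 0, -0.011, 0, -0.016, -1],
    [0, 0, 0, -0.011, 0, -0.016, -1],
    [0, 0, 0, -0.011, 0, -0.016, -1],
    [0, 0, 0, -0.011, 0, -0.016, -1],
    [0, 0, 0, -0.006, 0, -0.008, -1],
    [0, 0, 0, 0, 0, 0, -1],
    [0, 0, 0, 0, 0, 0, -1],
    [0, 0, 0, 0, 0, 0, -1]
  ]
}}

```text
clock: 12.12
tcp_pos: [0.5292, -0.2047, 0.108]
orientation: [1.7, 2.006, -0.548]
contact_force: [-0.3, -0.5, -1.6]
grip_width: 0.0455
gripper_force: 41.5
```

Call:
{"api": "apply_moves", "payload": {
  "moves": [
    [0, 0.9375, 0, 0, 0, 0, -1],
    [0, 0.9375, 0, 0, 0, 0, -1],
    [0, 0.9375, 0, 0, 0, 0, -1],
    [0, 0.9375, 0, 0, 0, 0, -1],
    [0, 0.9375, 0, 0, 0, 0, -1],
    [0, 0.9375, 0, 0, 0, 0, -1],
    [0, 0.9375, 0, 0, 0, 0, -1],
    [0, 0.9375, 0, 0, 0, 0, -1]
  ]
}}

```text
clock: 12.78
tcp_pos: [0.5294, -0.2052, 0.1081]
orientation: [-1.942, -2.279, -0.165]
contact_force: [-0.4, 0.2, -2.7]
grip_width: 0.0458
gripper_force: 41.5
```

Call:
{"api": "apply_moves", "payload": {
  "moves": [
    [0, 0.9375, 0, 0, 0, 0, -1],
    [0, 0.9375, 0, 0, 0, 0, -1],
    [0, 0.9375, 0, 0, 0, 0, -1],
    [0, 0.9375, 0, 0, 0, 0, -1],
    [0, 0.9375, 0, 0, 0, 0, -1],
    [0, 0.9375, 0, 0, 0, 0, -1],
    [0, 0.9375, 0, 0, 0, 0, -1],
    [0, 0.9375, 0, 0, 0, 0, -1]
  ]
}}

```text
clock: 13.45
tcp_pos: [0.5292, -0.2058, 0.1071]
orientation: [-1.489, -1.737, -0.767]
contact_force: [0.5, 0.2, -2.2]
grip_width: 0.0457
gripper_force: 41.6
```

Call:
{"api": "apply_moves", "payload": {
  "moves": [
    [0, 0, 0, 0, 0, 0, -1],
    [0, 0, 0, 0, 0, 0, -1],
    [0, 0, 0, 0, 0, 0, -1],
    [0, 0, 0, 0, 0, 0, -1],
    [0, 0, 0, 0, 0, 0, -1],
    [0, 0, 0, 0, 0, 0, -1],
    [0, 0, 0, 0, 0, 0, -1],
    [0, 0, 0, 0, 0, 0, -1]
  ]
}}

```text
clock: 14.12
tcp_pos: [0.53, -0.2048, 0.1094]
orientation: [-1.49, -1.745, -0.765]
contact_force: [-0.1, -0.4, -1.2]
grip_width: 0.0456
gripper_force: 41.6
```

```bash
python3 - <<'E'
from b import *
Rn=R.from_rotvec(telemetry.get_obs()["orientation"]).as_matrix()
# initial tool->bottle: bottle axis in tool frame at grasp
Rg=R.from_rotvec([1.699,2.006,-.546]).as_matrix();ab=Rg.T@a
print("axis now",(Rn@ab).round(3),Rn.round(3),telemetry.get_obs()["joints"].round(2))
pf=Rg.T@(foot-[.5295,-.2047,.0116]+[0,0,.023]);o=telemetry.get_obs();print("foot now",Rn@pf+o["tcp_pos"])
im,T,W,o=wshot("pics/w4.png")
s=grab_frame("scene");cv2.imwrite("pics/s4.png",np.hstack([cv2.resize(s[110:230,150:310],(480,360),interpolation=cv2.INTER_CUBIC),cv2.resize(im,(320,240)).repeat(1,0) if 0 else cv2.copyMakeBorder(cv2.resize(im,(320,240)),0,120,0,0,0)]))
E
```

```text
axis now [0.019 0.004 1.   ] [[-0.086  0.987 -0.137]
 [ 0.568  0.161  0.807]
 [ 0.818 -0.009 -0.575]] [ 0.58  0.86  0.03  1.51 -0.64  1.56  1.05]
foot now [ 0.53080201 -0.21624025  0.08000216]
```

View pics/s4.png

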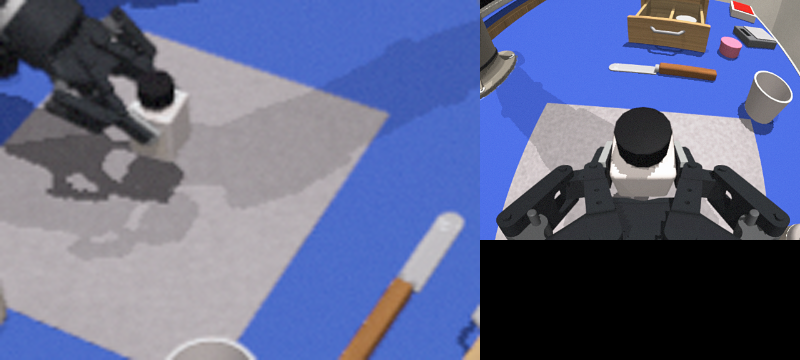

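The bottle is held upright, cap up, in both views. I lower it.

Call:
{"api": "apply_moves", "payload": {
  "moves": [
    [0, 0, 0, -0.0123, 0, 0.0086, -1],
    [0, 0, 0, -0.0123, 0, 0.0086, -1],
    [0, 0, 0, -0.0123, 0, 0.0086, -1],
    [0, 0, 0, -0.0123, 0, 0.0086, -1],
    [0, 0, 0, -0.008, 0, 0.0056, -1],
    [0, 0, 0, -0.002, 0, 0.0014, -1],
    [0, 0, 0, 0, 0, 0, -1],
    [0, 0, 0, 0, 0, 0, -1]
  ]
}}

```text
clock: 14.88
tcp_pos: [0.5292, -0.2053, 0.0366]
orientation: [-1.49, -1.743, -0.765]
contact_force: [0.4, -0.8, -2.1]
grip_width: 0.0456
gripper_force: 41.6
```

Call:
{"api": "apply_moves", "payload": {
  "moves": [
    [0, 0, 0, -0.001, 0, 0.0007, -1],
    [0, 0, 0, -0.0005, 0, 0.00035, -1],
    [0, 0, 0, -0.0005, 0, 0.00035, -1],
    [0, 0, 0, 0, 0, 0, -1],
    [0, 0, 0, 0, 0, 0, -1],
    [0, 0, 0, 0, 0, 0, -1],
    [0, 0, 0, 0, 0, 0, -1],
    [0, 0, 0, 0, 0, 0, -1]
  ]
}}

```text
clock: 15.55
tcp_pos: [0.5291, -0.2052, 0.0342]
orientation: [-1.49, -1.743, -0.765]
contact_force: [0.6, 1.0, -1.7]
grip_width: 0.0458
gripper_force: 41.6
```

Call:
{"api": "apply_moves", "payload": {
  "moves": [
    [0, 0, 0, -0.0008, 0, 0.0006, -1],
    [0, 0, 0, -0.0008, 0, 0.0006, -1],
    [0, 0, 0, -0.0008, 0, 0.0006, -1],
    [0, 0, 0, 0, 0, 0, -1],
    [0, 0, 0, 0, 0, 0, -1],
    [0, 0, 0, 0, 0, 0, -1],
    [0, 0, 0, 0, 0, 0, -1],
    [0, 0, 0, 0, 0, 0, -1]
  ]
}}

```text
clock: 16.22
tcp_pos: [0.529, -0.2051, 0.0311]
orientation: [-1.49, -1.743, -0.765]
contact_force: [-0.2, 0.7, -1.2]
grip_width: 0.0457
gripper_force: 41.7
```

Call:
{"api": "apply_moves", "payload": {
  "moves": [
    [0, 0, 0, -0.0008, 0, 0.0006, -1],
    [0, 0, 0, 0, 0, 0, -1],
    [0, 0, 0, 0, 0, 0, -1],
    [0, 0, 0, 0, 0, 0, -1],
    [0, 0, 0, 0, 0, 0, -1],
    [0, 0, 0, 0, 0, 0, -1],
    [0, 0, 0, 0, 0, 0, -1],
    [0, 0, 0, 0, 0, 0, -1]
  ]
}}

```text
clock: 16.88
tcp_pos: [0.5291, -0.2052, 0.0307]
orientation: [-1.49, -1.743, -0.766]
contact_force: [-2.2, -1.2, 5.4]
grip_width: 0.0453
gripper_force: 42.0
```

Call:
{"api": "apply_moves", "payload": {
  "moves": [
    [0, 0, 0, 0, 0, 0, 0.3],
    [0, 0, 0, 0, 0, 0, 1],
    [0, 0, 0, 0, 0, 0, 1],
    [0, 0, 0, 0, 0, 0, 1],
    [0, 0, 0, 0, 0, 0, 1],
    [0, 0, 0, 0, 0, 0, 1],
    [0, 0, 0, 0, 0, 0, 1],
    [0, 0, 0, 0, 0, 0, 1]
  ]
}}

```text
clock: 17.55
tcp_pos: [0.529, -0.2051, 0.03]
orientation: [-1.49, -1.743, -0.765]
contact_force: [0.0, 0.3, -0.1]
grip_width: 0.0855
gripper_force: 0.0
```

Call:
{"api": "apply_moves", "payload": {
  "moves": [
    [0, 0, 0, 0, 0, -0.015, 1],
    [0, 0, 0, 0, 0, -0.03, 1],
    [0, 0, 0, 0, 0, -0.04, 1],
    [0, 0, 0, 0, 0, -0.04, 1],
    [0, 0, 0, 0, 0, -0.02, 1],
    [0, 0, 0, 0.04, 0, -0.01, 1],
    [0, 0, 0, 0.04, 0, 0, 1],
    [0, 0, 0, 0, 0, 0, 1]
  ]
}}

```text
clock: 18.22
tcp_pos: [0.5459, -0.283, 0.1914]
orientation: [-1.487, -1.752, -0.77]
contact_force: [1.4, 0.3, 1.1]
grip_width: 0.0852
gripper_force: 0.0
```

```bash
python3 - <<'E'
from h import *
im,T,W,o=wshot();s=grab_frame("scene");t=grab_frame("top")
f=lambda i:cv2.resize(i,(400,300),interpolation=cv2.INTER_CUBIC)
cv2.imwrite("pics/s5.png",np.vstack([np.hstack([f(im),f(s[110:230,150:310])]),np.hstack([f(t[135:270,110:290]),f(t[165:255,250:370])])]))
print(o["tcp_pos"],o["joints"].round(2))
from bench import silhouettes
M={}
for c,q in(("scene",(214,165)),("top",(297,205))):
    d=min(silhouettes("bottle",c),key=lambda d:np.hypot(d["extent"][0]-q[0],d["extent"][1]-q[1]));M[c]=d["mask"]*1.;print(d["p"],d["extent"])
UP=[box(-.023,.023,-.023,.023,0,.056),np.array([[.018*np.cos(t),.018*np.sin(t),x] for x in(.056,.08) for t in a])]
print(fit(UP,0,M,[.531,-.216,.15]),[m.sum() for m in M.values()])
E
```

```text
[ 0.5459207  -0.28297836  0.19135778] [ 0.64  0.86  0.06  1.31 -0.62  1.77  0.99]Traceback (most recent call last):
  File "<stdin>", line 9, in <module>
ValueError: min() iterable argument is empty
```

View pics/s5.png

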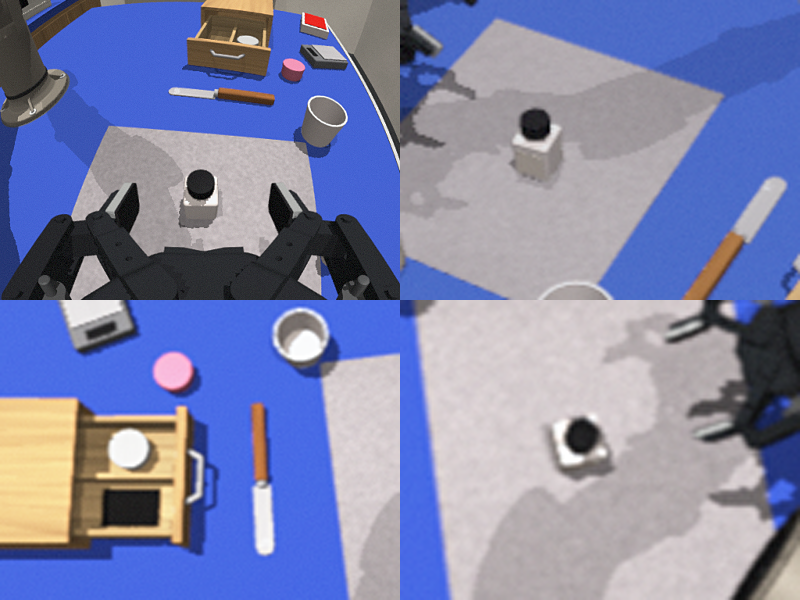

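The bottle stands upright on the bench, released, with its cap at scene (204,160) and top (304,205). The spatula lies flat, and the drawer, pot and tub are unmoved. I level the tool next.

Call:
{"api": "apply_moves", "payload": {
  "moves": [
    [0, -0.917, 0, 0, 0, 0, 1],
    [0, -0.917, 0, 0, 0, 0, 1],
    [0, -0.917, 0, 0, 0, 0, 1],
    [0, -0.917, 0, 0, 0, 0, 1],
    [0, -0.917, 0, 0, 0, 0, 1],
    [0, -0.917, 0, 0, 0, 0, 1],
    [0, -0.917, 0, 0, 0, 0, 1],
    [0, -0.917, 0, 0, 0, 0, 1]
  ]
}}

```text
clock: 19.08
tcp_pos: [0.543, -0.2857, 0.1838]
orientation: [-1.938, -2.274, -0.17]
contact_force: [0.6, 0.7, -0.3]
grip_width: 0.085
gripper_force: 0.0
```

Call:
{"api": "apply_moves", "payload": {
  "moves": [
    [0, -0.917, 0, 0, 0, 0, 1],
    [0, -0.917, 0, 0, 0, 0, 1],
    [0, 0, 0, 0.02, 0, 0, 1],
    [0, 0, 0, 0, 0, 0, 1],
    [0, 0, 0, 0, 0, 0, 1],
    [0, 0, 0, 0, 0, 0, 1],
    [0, 0, 0, 0, 0, 0, 1],
    [0, 0, 0, 0, 0, 0, 1]
  ]
}}

```text
clock: 19.75
tcp_pos: [0.5398, -0.2667, 0.1841]
orientation: [-2.034, -2.386, 0.013]
contact_force: [-0.5, 0.0, 0.3]
grip_width: 0.0854
gripper_force: 0.0
```

```bash
cat > k.py <<'E'
from h import *
from bench import silhouettes
im,T,W,o=wshot()
g=cv2.cvtColor(im,cv2.COLOR_BGR2HSV)
p0=wproj([[.530,-.2165,.08]],T,W)[0];print("pred",p0,o["tcp_pos"],o["joints"].round(2))
d=silhouettes("bottle","wrist");print([(q["p"],np.round(q["extent"])) for q in d])
m=(g[...,2]<70).astype(np.uint8);n,l,st,ce=cv2.connectedComponentsWithStats(m)
for i in range(1,n):
    if 80<st[i,4]<6000 and np.hypot(*(ce[i]-p0))<80:print(ce[i],st[i],wun(ce[i],.08,T,W),wun(ce[i],.075,T,W))
az=np.radians(8.8);y=np.array([np.cos(az),np.sin(az),0]);z=np.array([0,0,-1.]);Rt=np.c_[np.cross(y,z),y,z]
print(delta([.530,-.2165,.06],Rt))
for uv,c in(((204,159.6),"scene"),((304.3,205.5),"top")):print(unproj(uv,.075,c))
cv2.imwrite("pics/k.png",im)
E
python3 k.py
```

```text
pred [260.0742175  125.74744491] [ 0.53982687 -0.26670546  0.18413677] [ 0.15  0.42  0.26  1.79 -0.12  0.96  0.62]
[(0.89, array([182., 309.,  27.,  26.])), (0.85, array([260., 122.,  53.,  54.]))]
[260.4200299  125.36248132] [ 240  104   42   43 1338] [ 0.53023248 -0.2161359   0.08      ] [ 0.53024807 -0.2165868   0.075     ]
(array([ 0.0508, -0.0007,  0.1242]), array([-0.094,  0.009,  0.056]), 19.85)
[ 0.53634736 -0.21244803  0.075     ]
[ 0.52975982 -0.2179657   0.075     ]
```

Call:
{"api": "apply_moves", "payload": {
  "moves": [
    [-0.094, 0, 0.056, 0.025, -0.0007, 0, 1],
    [0, 0, 0, 0.0258, 0, 0, 1],
    [0, 0, 0, 0, 0, 0.03, 0.6],
    [0, 0, 0, 0, 0, 0.03, 0.6],
    [0, 0, 0, 0, 0, 0.03, 0.6],
    [0, 0, 0, 0, 0, 0.02, 0.6],
    [0, 0, 0, 0, 0, 0.005, 0.6],
    [0, 0, 0, 0, 0, 0, 0.6]
  ]
}}

```text
clock: 20.52
tcp_pos: [0.5305, -0.2152, 0.0681]
orientation: [-2.042, -2.385, 0.003]
contact_force: [-0.0, 0.7, -0.0]
grip_width: 0.0683
gripper_force: 0.0
```

Call:
{"api": "apply_moves", "payload": {
  "moves": [
    [0, 0, 0, 0, 0, 0.0, 0.6],
    [0, 0, 0, 0, 0, 0, 0.6],
    [0, 0, 0, 0, 0, 0, 0.6],
    [0, 0, 0, 0, 0, 0, 0.6],
    [0, 0, 0, 0, 0, 0, 0.6],
    [0, 0, 0, 0, 0, 0, 0.6],
    [0, 0, 0, 0, 0, 0, 0.6],
    [0, 0, 0, 0, 0, 0, 0.6]
  ]
}}

```text
clock: 21.18
tcp_pos: [0.5316, -0.2151, 0.0696]
orientation: [2.042, 2.386, -0.0]
contact_force: [0.3, -0.9, -1.0]
grip_width: 0.0681
gripper_force: 0.0
```

Call:
{"api": "apply_moves", "payload": {
  "moves": [
    [0, 0, 0, -0.001, -0.0015, 0.0075, 0.6],
    [0, 0, 0, 0, 0, 0, 0.6],
    [0, 0, 0, 0, 0, 0, 0.6],
    [0, 0, 0, 0, 0, 0, -1],
    [0, 0, 0, 0, 0, 0, -1],
    [0, 0, 0, 0, 0, 0, -1],
    [0, 0, 0, 0, 0, 0, -1],
    [0, 0, 0, 0, 0, 0, -1]
  ],
  "grip_force": 45
}}

```text
clock: 21.85
tcp_pos: [0.5306, -0.2164, 0.0623]
orientation: [2.041, 2.386, 0.0]
contact_force: [0.0, 0.5, 1.9]
grip_width: 0.0341
gripper_force: 44.8
```

Call:
{"api": "apply_moves", "payload": {
  "moves": [
    [0, 0, 0, 0, 0, 0, -1],
    [0, 0, 0, 0, 0, -0.005, -1],
    [0, 0, 0, 0, 0, -0.01, -1],
    [0, 0, 0, 0, 0, -0.025, -1],
    [0, 0, 0, 0, 0, -0.035, -1],
    [0, 0, 0, 0, 0, -0.035, -1],
    [0, 0, 0, 0, 0, -0.035, -1],
    [0, 0, 0, 0, 0, 0, -1]
  ]
}}

```text
clock: 22.52
tcp_pos: [0.5337, -0.218, 0.2148]
orientation: [2.036, 2.377, 0.008]
contact_force: [1.1, -0.5, -1.9]
grip_width: 0.0339
gripper_force: 45.4
```

Call:
{"api": "apply_moves", "payload": {
  "moves": [
    [0, 0, -0.988, 0, 0, 0, -1],
    [0, 0, -0.988, 0, 0, 0, -1],
    [0, 0, -0.988, 0, 0, 0, -1],
    [0, 0, -0.988, 0, 0, 0, -1],
    [0, 0, -0.988, 0, 0, 0, -1],
    [0, 0, -0.988, 0, 0, 0, -1],
    [0, 0, -0.988, 0, 0, 0, -1],
    [0, 0, -0.988, 0, 0, 0, -1]
  ]
}}

```text
clock: 23.18
tcp_pos: [0.5296, -0.2162, 0.207]
orientation: [0.903, 3.009, -0.001]
contact_force: [-0.7, -0.4, -1.5]
grip_width: 0.0347
gripper_force: 45.3
```

Call:
{"api": "apply_moves", "payload": {
  "moves": [
    [0, 0, -0.988, 0, 0, 0, -1],
    [0, 0, -0.988, 0, 0, 0, -1],
    [0, 0, -0.988, 0, 0, 0, -1],
    [0, 0, -0.988, 0, 0, 0, -1],
    [0, 0, -0.988, 0, 0, 0, -1],
    [0, 0, 0, 0, 0, 0, -1],
    [0, 0, 0, 0.0, 0, 0, -1],
    [0, 0, 0, 0, 0, 0, -1]
  ]
}}

```text
clock: 23.85
tcp_pos: [0.5299, -0.2163, 0.207]
orientation: [0.116, 3.139, -0.001]
contact_force: [-0.0, -0.2, -1.7]
grip_width: 0.0342
gripper_force: 45.3
```

```bash
cat > d.py <<'E'
from h import *
az=np.radians(86);y=np.array([np.cos(az),np.sin(az),0]);z=np.array([0,0,-1.]);Rt=np.c_[np.cross(y,z),y,z]
print(delta([.491,.236,.0813],Rt),telemetry.get_obs()["joints"].round(2))
E
python3 d.py
```

```text
(array([0.0722, 0.4483, 0.1254]), array([-0.006,  0.004, -0.037]), 23.85) [0.28 0.33 0.   1.83 0.   0.98 1.78]
```

Call:
{"api": "apply_moves", "payload": {
  "moves": [
    [0, 0, -0.037, 0.002, 0.012, 0, -1],
    [0, 0, 0, 0.004, 0.025, 0, -1],
    [0, 0, 0, 0.0055, 0.035, 0, -1],
    [0, 0, 0, 0.0055, 0.035, 0, -1],
    [0, 0, 0, 0.0055, 0.035, 0, -1],
    [0, 0, 0, 0.0055, 0.035, 0, -1],
    [0, 0, 0, 0.0055, 0.035, 0, -1],
    [0, 0, 0, 0.0055, 0.035, 0, -1]
  ]
}}

```text
clock: 24.52
tcp_pos: [0.5068, 0.0354, 0.207]
orientation: [0.106, 3.139, -0.001]
contact_force: [0.8, -0.0, -1.1]
grip_width: 0.0341
gripper_force: 45.3
```

Call:
{"api": "apply_moves", "payload": {
  "moves": [
    [0, 0, 0, 0.0055, 0.035, 0, -1],
    [0, 0, 0, 0.0055, 0.035, 0, -1],
    [0, 0, 0, 0.0055, 0.035, 0, -1],
    [0, 0, 0, 0.0055, 0.035, 0, -1],
    [0, 0, 0, 0.0055, 0.031, 0, -1],
    [0, 0, 0, 0.004, 0.02, 0, -1],
    [0, 0, 0, 0.002, 0.01, 0, -1],
    [0, 0, 0, 0, 0, 0, -1]
  ]
}}

```text
clock: 25.18
tcp_pos: [0.4864, 0.2387, 0.2067]
orientation: [0.098, 3.14, 0.001]
contact_force: [0.4, -0.2, -1.0]
grip_width: 0.0343
gripper_force: 45.3
```

Call:
{"api": "apply_moves", "payload": {
  "moves": [
    [0, 0, 0, 0, 0, 0, -1],
    [0, 0, 0, 0, 0, 0, -1],
    [0, 0, 0, 0, 0, 0, -1],
    [0, 0, 0, 0, 0, 0, -1],
    [0, 0, 0, 0, 0, 0, -1],
    [0, 0, 0, 0, 0, 0, -1],
    [0, 0, 0, 0, 0, 0, -1],
    [0, 0, 0, 0, 0, 0, -1]
  ]
}}

```text
clock: 25.85
tcp_pos: [0.4878, 0.2354, 0.2067]
orientation: [0.105, 3.139, -0.001]
contact_force: [0.1, 0.1, -2.0]
grip_width: 0.0341
gripper_force: 45.3
```

```bash
python3 d.py; python3 -c "
from h import *
im,T,W,o=wshot('pics/w6.png')"
```

```text
(array([-0.0031,  0.0009,  0.1254]), array([-0.006,  0.006,  0.027]), 25.85) [-0.37  0.3  -0.24  1.89  0.08  0.96  0.86]
```

View pics/w6.png

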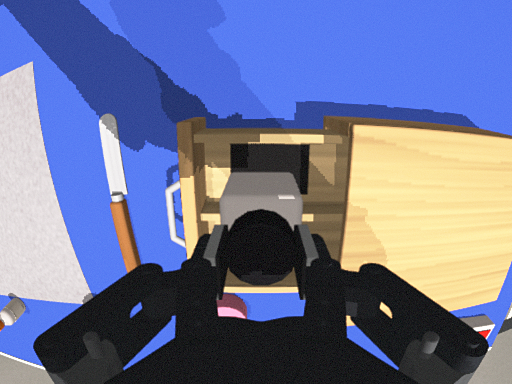

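The bottle hangs above the drawer with its cap at (262,247). The divider ends show at (205,211) and (312,217), the near wall's inner edge at (205,143) and the panel's inner edge at about col 200.

```bash
python3 - <<'E'
from h import *
T=np.load("wT.npy");W=calibration("wrist")
for n,p,z in(("div l",(205,211),.058),("div r",(312,217),.058),("wall in l",(205,142),.07),("wall in r",(320,142),.07),("wall out l",(205,131),.07),("panel",(201,145),.078),("cab",(352,150),.118),("mat",(231,143),.019),("mat r",(308,145),.019)):print(n,wun(p,z,T,W).round(4))
print(wun((262,247),.22,T,W))
E
```

```text
div l [0.5262 0.1739 0.058 ]
div r [0.5408 0.2876 0.058 ]
wall in l [0.4513 0.185  0.07  ]
wall in r [0.4587 0.2951 0.07  ]
wall out l [0.4407 0.1861 0.07  ]
panel [0.4528 0.1825 0.078 ]
cab [0.4589 0.3126 0.118 ]
mat [0.4615 0.2044 0.019 ]
mat r [0.4694 0.291  0.019 ]
[0.48522965 0.23690506 0.22      ]
```

Call:
{"api": "apply_moves", "payload": {
  "moves": [
    [0, 0, 0, -0.003, 0.0009, 0.01, -1],
    [0, 0, 0, 0, 0, 0.025, -1],
    [0, 0, 0, 0, 0, 0.025, -1],
    [0, 0, 0, 0, 0, 0.025, -1],
    [0, 0, 0, 0, 0, 0.02, -1],
    [0, 0, 0, 0, 0, 0.01, -1],
    [0, 0, 0, 0, 0, 0.005, -1],
    [0, 0, 0, 0, 0, 0, -1]
  ]
}}

```text
clock: 26.57
tcp_pos: [0.4905, 0.2361, 0.0857]
orientation: [-0.104, -3.139, 0.002]
contact_force: [0.1, 0.4, -0.8]
grip_width: 0.0344
gripper_force: 45.3
```

Call:
{"api": "apply_moves", "payload": {
  "moves": [
    [0, 0, 0, 0, 0, 0, -1],
    [0, 0, 0, 0, 0, 0, -1],
    [0, 0, 0, 0, 0, 0.001, -1],
    [0, 0, 0, 0, 0, 0.001, -1],
    [0, 0, 0, 0, 0, 0, -1],
    [0, 0, 0, 0, 0, 0, -1],
    [0, 0, 0, 0, 0, 0, -1],
    [0, 0, 0, 0, 0, 0, -1]
  ]
}}

```text
clock: 27.23
tcp_pos: [0.4909, 0.2362, 0.0848]
orientation: [0.105, 3.139, -0.001]
contact_force: [-0.0, -0.2, -1.9]
grip_width: 0.0339
gripper_force: 45.3
```

Call:
{"api": "apply_moves", "payload": {
  "moves": [
    [0, 0, 0, 0, 0, 0.001, -1],
    [0, 0, 0, 0, 0, 0.001, -1],
    [0, 0, 0, 0, 0, 0.0005, -1],
    [0, 0, 0, 0, 0, 0, -1],
    [0, 0, 0, 0, 0, 0, -1],
    [0, 0, 0, 0, 0, 0, -1],
    [0, 0, 0, 0, 0, 0, -1],
    [0, 0, 0, 0, 0, 0, -1]
  ]
}}

```text
clock: 27.9
tcp_pos: [0.4909, 0.2362, 0.0822]
orientation: [0.105, 3.139, -0.001]
contact_force: [0.0, -0.7, -1.4]
grip_width: 0.0343
gripper_force: 45.3
```

Call:
{"api": "apply_moves", "payload": {
  "moves": [
    [0, 0, 0, 0, 0, 0.0007, -1],
    [0, 0, 0, 0, 0, 0, -1],
    [0, 0, 0, 0, 0, 0, -1],
    [0, 0, 0, 0, 0, 0, -1],
    [0, 0, 0, 0, 0, 0, -1],
    [0, 0, 0, 0, 0, 0, -1],
    [0, 0, 0, 0, 0, 0, -1],
    [0, 0, 0, 0, 0, 0, -1]
  ]
}}

```text
clock: 28.57
tcp_pos: [0.4909, 0.2362, 0.0815]
orientation: [0.105, 3.139, -0.001]
contact_force: [0.7, -0.5, -1.6]
grip_width: 0.0343
gripper_force: 45.3
```

Call:
{"api": "apply_moves", "payload": {
  "moves": [
    [0, 0, 0, 0, 0, 0.0008, -1],
    [0, 0, 0, 0, 0, 0, -1],
    [0, 0, 0, 0, 0, 0, -1],
    [0, 0, 0, 0, 0, 0, -1],
    [0, 0, 0, 0, 0, 0, -1],
    [0, 0, 0, 0, 0, 0, -1],
    [0, 0, 0, 0, 0, 0, -1],
    [0, 0, 0, 0, 0, 0, -1]
  ]
}}

```text
clock: 29.23
tcp_pos: [0.4909, 0.2362, 0.0807]
orientation: [0.105, 3.139, -0.001]
contact_force: [0.5, -0.3, -2.4]
grip_width: 0.0343
gripper_force: 45.3
```

Call:
{"api": "apply_moves", "payload": {
  "moves": [
    [0, 0, 0, 0, 0, 0.0006, -1],
    [0, 0, 0, 0, 0, 0, -1],
    [0, 0, 0, 0, 0, 0, -1],
    [0, 0, 0, 0, 0, 0, -1],
    [0, 0, 0, 0, 0, 0, -1],
    [0, 0, 0, 0, 0, 0, -1],
    [0, 0, 0, 0, 0, 0, -1],
    [0, 0, 0, 0, 0, 0, -1]
  ]
}}

```text
clock: 29.9
tcp_pos: [0.491, 0.2363, 0.0803]
orientation: [0.105, 3.139, -0.001]
contact_force: [0.2, 0.5, 2.9]
grip_width: 0.0346
gripper_force: 45.5
```

Call:
{"api": "apply_moves", "payload": {
  "moves": [
    [0, 0, 0, 0, 0, 0, 0.3],
    [0, 0, 0, 0, 0, 0, 0.3],
    [0, 0, 0, 0, 0, 0, 0.3],
    [0, 0, 0, 0, 0, 0, 0.3],
    [0, 0, 0, 0, 0, 0, 0.3],
    [0, 0, 0, 0, 0, 0, 0.3],
    [0, 0, 0, 0, 0, -0.01, 0.3],
    [0, 0, 0, 0, 0, -0.02, 0.3]
  ]
}}

```text
clock: 30.57
tcp_pos: [0.4893, 0.2354, 0.1089]
orientation: [-0.104, -3.137, 0.005]
contact_force: [-0.0, -0.8, -0.4]
grip_width: 0.0556
gripper_force: 0.0
```

Call:
{"api": "apply_moves", "payload": {
  "moves": [
    [0, 0, 0, 0, 0, -0.03, 0.3],
    [0, 0, 0, 0, 0, -0.03, 0.3],
    [0, 0, 0, 0, 0, -0.03, 0.3],
    [0, 0, 0, 0, -0.04, -0.01, 0.3],
    [0, 0, 0, 0, -0.04, 0, 0.3],
    [0, 0, 0, 0, -0.04, 0, 0.3],
    [0, 0, 0, 0, 0, 0, 0.3],
    [0, 0, 0, 0, 0, 0, 0.3]
  ]
}}

```text
clock: 31.23
tcp_pos: [0.4829, 0.1139, 0.211]
orientation: [0.113, 3.138, -0.002]
contact_force: [0.6, 0.9, -0.1]
grip_width: 0.0555
gripper_force: 0.0
```

```bash
python3 - <<'E'
from h import *
im,T,W,o=wshot();s=grab_frame("scene")
f=lambda i:cv2.resize(i,(400,300),interpolation=cv2.INTER_CUBIC)
cv2.imwrite("pics/s7.png",np.hstack([f(im),f(s[170:290,270:430])]))
E
```

```text
(no output)
```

View pics/s7.png

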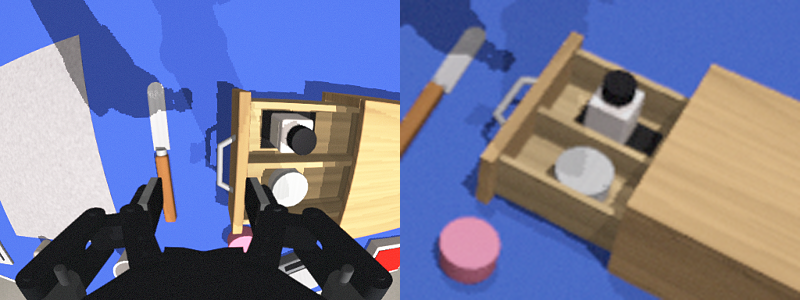

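The bottle stands upright in the empty compartment (scene crop (615,105)), the pot is untouched at (585,172), and the spatula lies flat on the bench. The robot is clear, so I hand in.

```bash
python3 -c "
from bench import order
print(order.hand_in())"
```

```text
the job is handed in; nothing more can be done
None
```

The job is handed in, with no verdict returned: the bottle was stood up on the bench and let go, then regripped by its cap and set upright in the empty compartment, the spatula lies flat on the bench, and the last pictures show the drawer, pot, tub and dropper undisturbed.

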